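Clamp a sample tube in the mixer

ROBOT

A 6-joint arm with a two-finger parallel gripper is mounted at the origin on the work surface. World frame = base frame: x ahead of the robot, y to its left, z up, the work surface at z = 0. Lengths are in m, angles in rad, forces in N, time in s.
With the tool pointing down it reaches from about 0.3 to 0.775 m from the base axis. Payload 14.6 kg.
Tool frame: the origin (TCP) lies on the mounting face of the last link; the fingertips stand 199 mm ahead of it and the grasp point (between the pads) lies 180 mm ahead of it; z points along the fingers, y is the direction in which the jaws open and shut (so a half turn about z gives the same grasp; the last joint's range is limited). The gripper opens to 94 mm and grips with 3 to 60 N. Pads are 16 mm wide; open, the fingers measure 119 mm over their backs; the gripper's body (75 mm by 177 mm) begins 78 mm behind the grasp point.
Start: joints at [1.258, 0.3, 1.521, -0, 1.321, -0.067], TCP at [0.134, 0.533, 0.405] pointing down, gripper open.
Joint ranges: [-3.03, 3.03], [-0.79, 2.21], [0.23, 2.52], [-1.04, 4.18], [0, 3.07], [-2.55, 2.55]. Speed limits (rad/s): [2.22, 2.22, 2.57, 3.14, 3.14, 3.14].

INTERFACE

Orientations are given as [roll, pitch, yaw] about the fixed x, y, z axes, in that order (R = Rz(yaw) Ry(pitch) Rx(roll)).
In Python, from station import sensors, vision, job gives the robot as it stands. The module is installed in compiled form; this text tells all that it offers.
- The arm moves only by the tool arm_command, never from a script. Its argument "plan" is one flat list of numbers, 5 for each row, row after row: the closure, from -1 (fully open) to 1 (shut), so that 0 is half open, then the shift along the world's x, y, z scaled (see below), then the turn about the world's z scaled (see below). A call has 1 to 20 rows; each row is the pose to reach, as a shift and turn from the pose commanded when the call began; what a row does not reach only later rows make up. The controller multiplies each number of a shift by 400 mm and each number of a turn by 120 degrees. A row lasts 1/10 s, in which the tool goes at most 50 mm and 8.59 degrees, less where a joint would pass 70% of its speed; a pose out of reach is approached as far as the arm can. A call with a number of a shift or a turn outside -1 to 1 is refused whole. A call with a gripper value outside its range is refused whole. The fingers move at their own pace and stop on an object; "newtons" is the grip in N (left out, the last holds). Time passes only in rows, so rows that repeat a pose let the fingers close. It gives the time, the measured TCP pose, the force and the opening at its end, in the units of the state.
- sensors.get_obs(): the state, without advancing time (a new reading comes with each control period).
- vision.camera(name): name is "scene" or "top"; returns the picture (420x560x3 uint8, blue, green, red); there is no depth.
- vision.camera_params(name): a dict with "intrinsics" (3x3 intrinsics, pixels), "k1" (the pictures are not rectified: a ray, as slopes to the right and down, at radius r is drawn at 1 + k1 r^2 times it, then the intrinsics apply), "rvec" (rotation vector, rad) and "tvec" (3), from world to camera coordinates, as OpenCV has them. Camera axes: x right, y down, z forward; pixel columns grow to the right and rows downward; lengths in m; the calibration is good to about 2 mm. A picture is of the moment at which its call begins. camera_params takes no time and is no camera call.
- job.hand_in(): hands the job in, once; it reports no verdict.
Trained networks look in the newest picture that a camera, given by its name, has taken for a name from the list of things; names that differ only in an ending like _2 or _b are one class to them, and where a whole thing is asked for, a point or a joint stands for the part that bears it (a point fixed in the world has none). Each returns a list of dicts, best first, with "confidence" (0 to 1); they miss things now and then, are a little off and sometimes report something else, mostly with a low value. They report only what shows in the picture. A call takes as long as a camera call. They do not tell look-alikes from the thing itself.
- vision.search_frame(name, camera): "at" ([row, column] in pixels, amid what is visible of it).
- vision.silhouettes(name, camera): "mask" (420x560 bool, what is visible of it) and "at" ([row, column] in pixels, amid what is visible of it).
- vision.pinpoint(name, camera): "at" ([row, column] in pixels: a listed point, or the origin of a listed thing).
The state is a dict: "time_s": time; "qpos": joint angles; "joint_vel": joint speeds; "tau": joint torques, N m; "ee_pos": TCP position; "eef_rot": TCP orientation; "force": force on the tool from outside, world axes, zero at the start; "moment": the same for the moment, N m; "grip_width": finger opening in m.
Only numpy, scipy, OpenCV 4.12 (cv2) and the standard library are available. Lean on these libraries where they do the work, as an engineer would, in place of code of your own. Each camera call takes 0.05 s, during which the arm holds its last target.

TASK

Take the orange-capped sample tube out of the white rack and push it upright into the blue clamp collar on the mixer, past the side spring plunger and fully home so that the plunger grips it, then let go. Leave the blue-capped and the white-capped tube in the rack as they are.

Things in the scene. Friction and masses are not known exactly. Their poses are not given: they have to be found in the camera images.
- orange_tube_mid (a point): The tube to load: stiff, clear, white label, orange cap, upright in the rack. 120 mm tall, 24 mm diameter, foot tapering over its lowest 14 mm to a flat 14 mm across; cap: top 20 mm, 28 mm diameter. About 60 g. Point on its axis half-way up, 60 mm above the foot; z runs up to the cap. The lowest 30 mm are hidden in the rack. Grip the cap or the body below it.
- blue_tube_mid (a point): Another tube of the same shape and size with a blue cap, standing in the rack; stays there. Point on its axis, 60 mm above its foot.
- white_tube_mid (a point): Another tube of the same shape and size with a white cap, standing in the rack; stays there. Point on its axis, 60 mm above its foot.
- rack: Fixed white rack block, 100 mm (x) by 250 mm (y), 36 mm high; origin at the centre of its underside, on the table. Six round holes, 27 mm diameter, 30 mm deep, at x = -22 and +22 mm, y = -80, 0, +80 mm; three hold tubes, over 80 mm apart, the others are empty.
- bore_floor (a point): Centre of the floor of the collar's upright bore, 48 mm above the table; z up. The bore is 28 mm in diameter and 36 mm deep (rim 36 mm above this point); its funnel mouth narrows from 44 to 28 mm over the top 8 mm. A tube fully home stands with its foot on this floor.
- plunger (a joint): Brass spring plunger in the collar's +x side, round nose 10 mm across, 22 mm above the bore floor. In m: 0 = nose fully out, 7 mm from the bore's axis; grows as a tube pushes it outwards, up to 0.010. Spring 1.5 N at 0, plus 0.3 N per mm; a tube in the bore holds it at about 0.003 to 0.007. Pushing a tube past it takes up to about 10 N; a tube let go above it gets stuck on it.
- mixer: Fixed white mixer housing, 170 mm (x) by 150 mm (y), 40 mm high; origin at the centre of its underside, on the table. On its middle stands the blue clamp collar, an upright ring 64 mm in outer diameter, rim 84 mm above the table. On its +x side the plunger's black knob sticks out to 68 mm from the axis (up to 78 when pushed back).
Mind the look-alikes: they are no part of the job. Leave any turquoise look-alike of the part that bears orange_tube_mid alone.

How it is judged:
By the outcome, as a careful person would: the job done as asked, in the order asked, and still so for the second after the job is handed in, with the robot touching nothing.
It also fails if it takes over 40 s, if anything falls off the work surface, if the arm or the gripper's body presses on something with over 40 N, if the wrist force passes 120 N, or if a joint passes its speed limit or range.

## Working session

There is one attempt and no reset: what is moved stays moved. The work goes in short steps, Python scripts to look and compute and a tool call to move; the robot and the scene stay as the last step left them, time stands still between calls to the robot, and variables do not carry over. Pictures are saved under pics/ and viewed, and the job is handed in when it is done.

Besides the shell and the picture viewer there is one more tool, called after "Call:" as name(argument=value, ...) on one line, values as JSON. arm_command: Moves the arm, as the interface text tells. Its arguments: {"type":"object","properties":{"plan":{"type":"array"},"newtons":{"type":"number"}},"required":["plan"]}

```bash
mkdir -p pics; cat > h.py <<'E'
import numpy as np, cv2
from station import sensors, vision, job
def cam(n):
    p=vision.camera_params(n); K=np.array(p["intrinsics"],float); k1=float(p["k1"])
    R=cv2.Rodrigues(np.array(p["rvec"],float))[0]; t=np.array(p["tvec"],float).ravel()
    return K,np.array([k1,0,0,0,0]),R,t
def ray(n,at):
    K,d,R,t=cam(n)
    u=cv2.undistortPoints(np.array([[[at[1],at[0]]]],float),K,d).ravel()
    v=R.T@np.array([u[0],u[1],1]); return -R.T@t, v/np.linalg.norm(v)
def atz(n,at,z):
    c,v=ray(n,at); return c+v*(z-c[2])/v[2]
def tri(a,b):
    (c1,v1),(c2,v2)=ray("scene",a),ray("top",b)
    A=np.stack([v1,-v2],1); s=np.linalg.lstsq(A,c2-c1,rcond=None)[0]
    p,q=c1+v1*s[0],c2+v2*s[1]; return (p+q)/2,np.linalg.norm(p-q)
def proj(n,X):
    K,d,R,t=cam(n)
    p=cv2.projectPoints(np.atleast_2d(np.array(X,float)),cv2.Rodrigues(R)[0],t,K,d)[0].reshape(-1,2); return p[:,::-1]
E
python3 - <<'E'
from h import *
np.set_printoptions(precision=4,suppress=True)
o=sensors.get_obs(); print(o)
for c in("scene","top"):
    cv2.imwrite(f"pics/{c}0.png",vision.camera(c))
    print(c,"cam at",-cam(c)[2].T@cam(c)[3])
D={}
for n in["orange_tube_mid","bore_floor","plunger","rack","mixer"]:
    for c in("scene","top"):
        r=vision.pinpoint(n,c); print(n,c,[(np.round(x["at"],1).tolist(),round(x["confidence"],2)) for x in r][:5])
print(sensors.get_obs()["time_s"])
E
```

```text
{'time_s': 0.0, 'qpos': array([ 1.2584,  0.3005,  1.5216, -0.    ,  1.3207, -0.0666]), 'joint_vel': array([ 0.0001, -0.0009,  0.0001,  0.0007,  0.0005, -0.0001]), 'tau': array([  0.0013, -53.1819, -35.2733,   0.0709,   0.0244,  -0.0001]), 'ee_pos': array([0.1338, 0.5334, 0.4041]), 'eef_rot': array([-3.1404, -0.    ,  2.8958]), 'force': array([-0.3997, -0.1539,  0.1504]), 'moment': array([ 0.0569, -0.0206,  0.0044]), 'grip_width': 0.09369137876544766}
scene cam at [0.9565 0.3902 0.7601]
top cam at [0.4571 0.0365 1.2005]
orange_tube_mid scene [([260.4, 380.7], 0.76), ([248.7, 414.4], 0.72), ([225.4, 386.3], 0.64)]
orange_tube_mid top [([224.3, 166.9], 0.79), ([258.1, 153.8], 0.58), ([256.0, 191.1], 0.45)]
bore_floor scene [([182.7, 199.7], 0.92)]
bore_floor top [([181.4, 361.6], 0.57)]Traceback (most recent call last):
  File "<stdin>", line 10, in <module>
ValueError: it knows: blue_tube_mid, bore_floor, mixer, orange_tube_mid, rack, white_tube_mid
```

View pics/scene0.png

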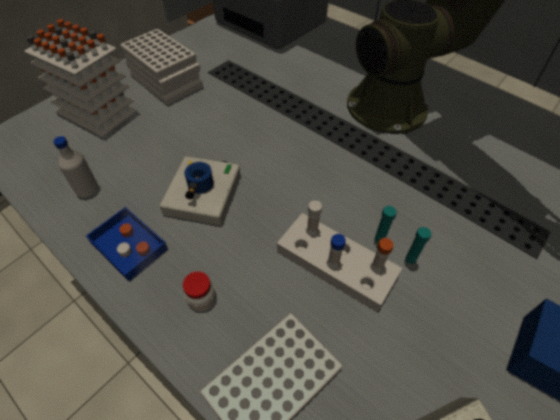

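View pics/top0.png

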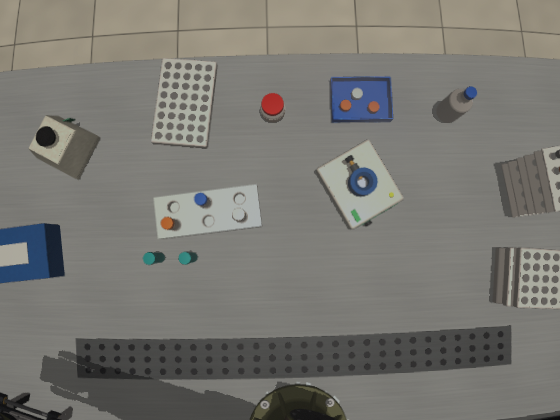

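The scene view shows the orange-capped tube at about (row 253, col 384), with the turquoise look-alikes standing free at (225, 386) and (245, 418). In the top view the orange tube is at (223, 167) and the turquoise ones at (258, 150) and (258, 185). The collar is at (182, 200) in the scene view and (181, 362) in the top view.

```bash
cat > m.py <<'E'
from h import *
np.set_printoptions(precision=4,suppress=True)
for c in("scene","top"): vision.camera(c)
S={}
for n in["orange_tube_mid","blue_tube_mid","white_tube_mid","bore_floor","rack","mixer"]:
    for c in("scene","top"):
        S[n,c]=[(x["at"],x["confidence"]) for x in vision.pinpoint(n,c)]
    for a,ca in S[n,"scene"][:4]:
        for b,cb in S[n,"top"][:4]:
            p,g=tri(a,b)
            if g<0.015: print(n,np.round(a),np.round(b),round(ca,2),round(cb,2),p,"gap",round(g,4))
# cap colour blobs
for c,img in [(c,vision.camera(c)) for c in("scene","top")]:
    h=cv2.cvtColor(img,cv2.COLOR_BGR2HSV)
    m=cv2.inRange(h,(3,150,90),(16,255,255))
    k,l,st,ce=cv2.connectedComponentsWithStats(m)
    print(c,[(st[i,4],ce[i][::-1].round(1).tolist()) for i in range(1,k) if st[i,4]>20])
E
python3 m.py
```

```text
orange_tube_mid [229. 388.] [224. 169.] 0.88 0.69 [0.512  0.2699 0.1583] gap 0.0052
orange_tube_mid [262. 381.] [257. 192.] 0.83 0.72 [ 0.4374  0.2616 -0.0675] gap 0.0065
orange_tube_mid [262. 381.] [224. 169.] 0.83 0.69 [0.519  0.2862 0.0666] gap 0.0035
orange_tube_mid [250. 414.] [259. 155.] 0.62 0.74 [0.4397 0.3237 0.0527] gap 0.0044
blue_tube_mid [256. 338.] [199. 200.] 0.94 0.55 [0.5736 0.2126 0.078 ] gap 0.0043
white_tube_mid [221. 312.] [212. 240.] 0.89 0.71 [0.541  0.1213 0.0791] gap 0.0022
bore_floor [184. 198.] [182. 360.] 0.66 0.8 [ 0.6098 -0.1637  0.0442] gap 0.0019
rack [261. 339.] [212. 209.] 0.82 0.72 [0.5478 0.2035 0.0152] gap 0.007
mixer [192. 205.] [184. 360.] 0.86 0.81 [ 0.6038 -0.1642  0.0088] gap 0.0109
scene [(np.int32(68), [228.3, 125.2]), (np.int32(129), [243.8, 385.8]), (np.int32(75), [247.0, 142.1])]
top [(np.int32(54), [104.9, 344.8]), (np.int32(111), [222.8, 166.8])]
```

```bash
python3 - <<'E'
import cv2
a=cv2.imread("pics/top0.png"); b=cv2.imread("pics/scene0.png")
x=cv2.resize(a[180:280,130:270],None,fx=5,fy=5,interpolation=2); cv2.imwrite("pics/c1.png",x)
x=cv2.resize(b[190:310,270:440],None,fx=4.5,fy=4.5,interpolation=2); cv2.imwrite("pics/c2.png",x)
x=cv2.resize(a[135:235,310:410],None,fx=6,fy=6,interpolation=2); cv2.imwrite("pics/c3.png",x)
x=cv2.resize(b[145:230,150:250],None,fx=6,fy=6,interpolation=2); cv2.imwrite("pics/c4.png",x)
E
```

```text
(no output)
```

View pics/c1.png

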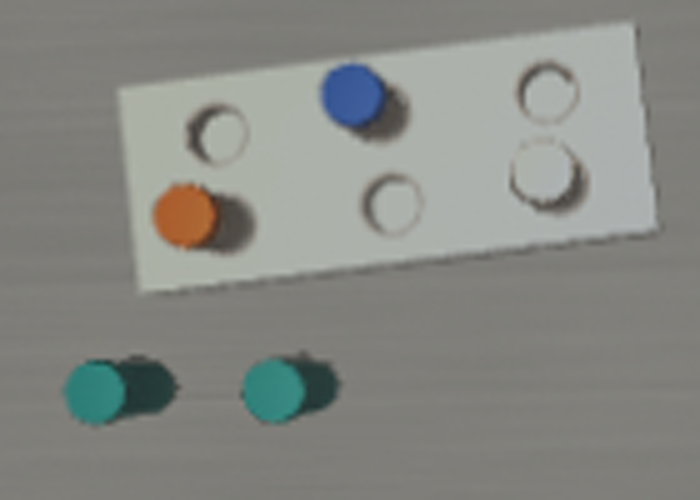

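View pics/c3.png

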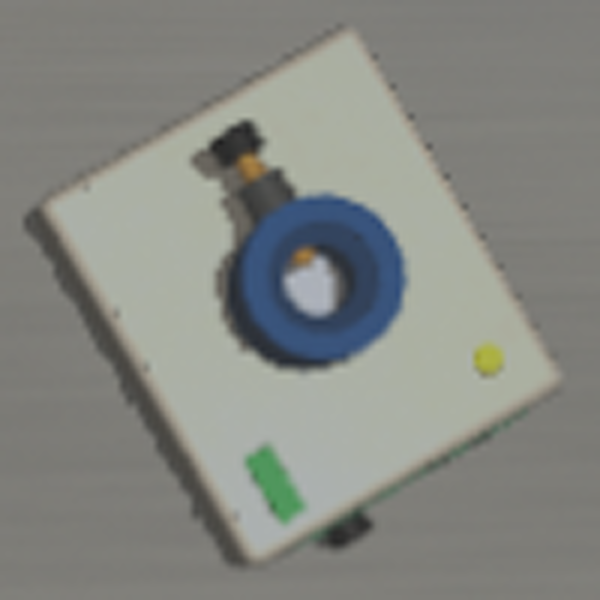

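View pics/c4.png

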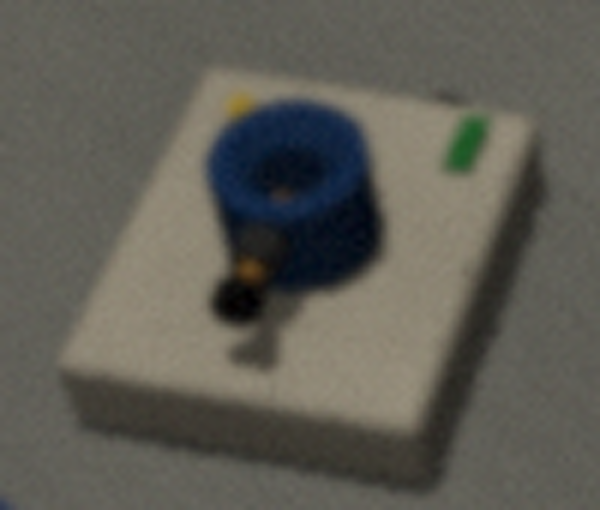

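```bash
cat > fit.py <<'E'
from h import *
from scipy.optimize import minimize
np.set_printoptions(precision=4,suppress=True)
th=np.linspace(0,2*np.pi,40,endpoint=False)
def sil(c,x,y,r,z0,z1,S=4):
    P=np.concatenate([np.stack([x+r*np.cos(th),y+r*np.sin(th),0*th+z],1) for z in(z0,z1)])
    q=proj(c,P)[:,::-1].astype(np.float32); h=cv2.convexHull(q).reshape(-1,2)
    return h
def fitc(masks,x0,r,h,zfix=None):
    # match centroid & contour area by IoU at 4x upsample
    def cost(p):
        x,y=p[:2]; z=zfix if zfix is not None else p[2]; s=0
        for c,(m,ox,oy) in masks.items():
            hull=sil(c,x,y,r,z-h,z)
            g=np.zeros_like(m); cv2.fillConvexPoly(g,np.round(((hull-[ox,oy]+.5)*8-.5)*16).astype(np.int32),255,shift=4)
            s+=1-np.count_nonzero(g&m)/np.count_nonzero(g|m)
        return s
    x0=list(x0[:2])+([] if zfix is not None else [x0[2]])
    init=[x0]+[np.array(x0)+np.eye(len(x0))[i]*.006 for i in range(len(x0))]
    r=minimize(cost,x0,method="Nelder-Mead",options=dict(initial_simplex=init,xatol=1e-4,fatol=1e-4)); return r.x,r.fun
def crop(c,img,lo,hi,X,w=25,hull=True):
    a=proj(c,X)[0].round().astype(int); oy,ox=a[0]-w,a[1]-w
    sub=cv2.resize(img[oy:oy+2*w,ox:ox+2*w],None,fx=8,fy=8,interpolation=cv2.INTER_LINEAR)
    m=cv2.inRange(cv2.cvtColor(sub,cv2.COLOR_BGR2HSV),lo,hi)
    k,l,st,ce=cv2.connectedComponentsWithStats(m); i=1+np.argmax(st[1:,4]); m=(l==i).astype(np.uint8)*255
    if hull:
        ct=np.concatenate(cv2.findContours(m,0,2)[0]); m[:]=0; cv2.fillConvexPoly(m,cv2.convexHull(ct),255)
    return m,ox,oy
def run(img,tag):
  for n,lo,hi,X,r,h,z in[("orange cap",(3,130,60),(18,255,255),(.515,.28,.12),.014,.02,.126),("collar",(98,120,25),(125,255,255),(.61,-.164,.07),.032,.044,.084)]:
    M={c:crop(c,img[c],lo,hi,X) for c in img}
    for c in M: cv2.imwrite(f"pics/m_{tag}{n[:3]}_{c}.png",M[c][0])
    print(n,"free z",*fitc(M,[X[0],X[1],z],r,h),"fixed z",*fitc(M,X,r,h,z))
    for c in M: print("   ",c,*fitc({c:M[c]},X,r,h,z))
if __name__=="__main__":
    run({c:cv2.imread(f"pics/{c}0.png") for c in("scene","top")},"a")
    T=cv2.imread("pics/top0.png")
    # rack top corners from crop c1
    for u,v in[(120,88),(635,23),(657,230),(140,293)]: print("rack corner",atz("top",[180+v/5,130+u/5],.036)[:2])
    for u,v in[(348,28),(560,378),(250,560),(45,203)]: print("mixer corner",atz("top",[135+v/6,310+u/6],.040)[:2])
    print("knob",atz("top",[135+140/6,310+236/6],.07))
    for u,v in[(97,392),(274,390)]: print("turq",atz("top",[180+v/5,130+u/5],.12)[:2])
    for u,v in[(352,95)]: print("blue",atz("top",[180+v/5,130+u/5],.126)[:2])
E
python3 fit.py
```

```text
orange cap free z [0.5179 0.2799 0.1275] 0.4460393556547403 fixed z [0.5177 0.2796] 0.44980086409817444
    scene [0.5146 0.2791] 0.2397102626590848
    top [0.5186 0.2809] 0.1988322385569805
collar free z [ 0.6054 -0.1658  0.0797] 0.41349744576905956 fixed z [ 0.6051 -0.1651] 0.42409153877588723
    scene [ 0.6014 -0.1685] 0.2159385637866753
    top [ 0.6061 -0.1634] 0.2023173917982506
rack corner [0.5848 0.3302]
rack corner [0.6092 0.0816]
rack corner [0.5103 0.0734]
rack corner [0.4863 0.3213]
mixer corner [ 0.7117 -0.1885]
mixer corner [ 0.568  -0.2681]
mixer corner [ 0.4989 -0.1401]
mixer corner [ 0.643  -0.0636]
knob [ 0.6613 -0.1364  0.07  ]
turq [0.4407 0.3208]
turq [0.4402 0.2412]
blue [0.569  0.2035]
```

Call:
arm_command(plan=[-1, 0.96, -0.633, 0, 0, -1, 0.96, -0.633, 0, 0, -1, 0.96, -0.633, 0, 0, -1, 0.96, -0.633, 0, 0, -1, 0.96, -0.633, 0, 0, -1, 0.96, -0.633, 0, 0, -1, 0.96, -0.633, 0, 0, -1, 0.96, -0.633, 0, 0, -1, 0.96, -0.633, 0, 0, -1, 0.96, -0.633, 0, 0, -1, 0.96, -0.633, 0, 0, -1, 0.96, -0.633, 0, 0, -1, 0.96, -0.633, 0, 0, -1, 0.96, -0.633, 0, 0], newtons=40)

```text
time_s: 2.5
ee_pos: [0.5169, 0.2812, 0.405]
eef_rot: [3.141, 0.0, 2.898]
force: [1.7, 0.7, -0.3]
grip_width: 0.0941
```

```bash
python3 - <<'E'
from h import *
for c in("scene","top"): cv2.imwrite(f"pics/{c}1.png",vision.camera(c))
b=cv2.imread("pics/scene1.png")
cv2.imwrite("pics/c5.png",cv2.resize(b[130:310,270:470],None,fx=3.3,fy=3.3,interpolation=2))
o=sensors.get_obs();print(o["time_s"],o["ee_pos"],o["eef_rot"])
E
```

```text
2.6 [0.51720746 0.28091013 0.40489388] [3.14136085e+00 2.50785497e-04 2.89702632e+00]
```

View pics/c5.png

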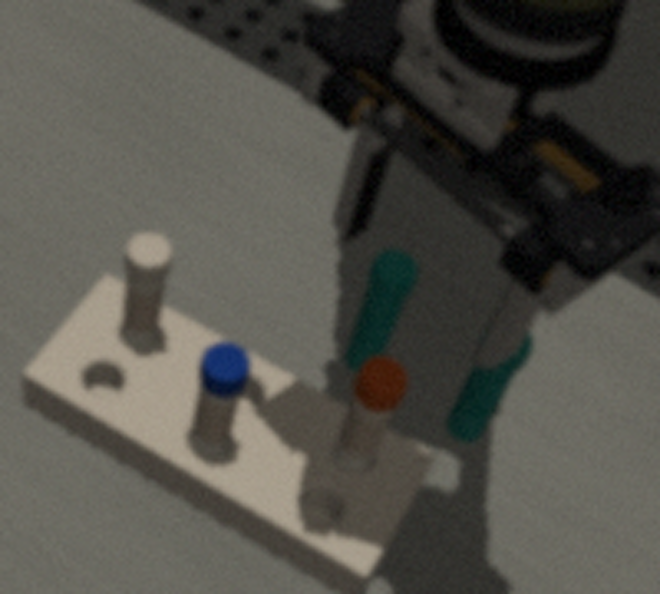

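The tool hangs above the orange tube, with its cap at about (246, 385), between the open fingers. The turquoise tubes are outside them. Next I go down and grip.

Call:
arm_command(plan=[-1, 0.002, -0.002, -0.09, 0, -1, 0.002, -0.002, -0.18, 0, -1, 0.002, -0.002, -0.25, 0, -1, 0.002, -0.002, -0.27, 0, -1, 0.002, -0.002, -0.27, 0, -1, 0.002, -0.002, -0.27, 0, 1, 0.002, -0.002, -0.27, 0, 1, 0.002, -0.002, -0.27, 0, 1, 0.002, -0.002, -0.27, 0, 1, 0.002, -0.002, -0.27, 0, 1, 0.002, -0.002, -0.27, 0, 1, 0.002, -0.002, -0.27, 0, 1, 0.002, -0.002, -0.27, 0, 1, 0.002, -0.002, -0.27, 0], newtons=40)

```text
time_s: 4.0
ee_pos: [0.5186, 0.2795, 0.2966]
eef_rot: [-3.142, -0.0, 2.896]
force: [0.2, 0.2, 0.4]
grip_width: 0.0333
```

Call:
arm_command(plan=[1, 0, 0, 0, 0, 1, 0, 0, 0, 0, 1, 0, 0, 0, 0, 1, 0, 0, 0.04, 0, 1, 0, 0, 0.1, 0, 1, 0, 0, 0.2, 0, 1, 0, 0, 0.3, 0, 1, 0, 0, 0.4, 0, 1, 0, 0, 0.4, 0, 1, 0, 0, 0.4, 0])

```text
time_s: 5.0
ee_pos: [0.5185, 0.2794, 0.4567]
eef_rot: [3.141, 0.001, 2.896]
force: [-0.7, -0.2, -0.5]
grip_width: 0.0273
```

```bash
python3 - <<'E'
from h import *
for c in("scene","top"): cv2.imwrite(f"pics/{c}2.png",vision.camera(c))
b=cv2.imread("pics/scene2.png")
cv2.imwrite("pics/c6.png",cv2.resize(b[130:310,270:470],None,fx=3.3,fy=3.3,interpolation=2))
E
```

```text
(no output)
```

View pics/c6.png

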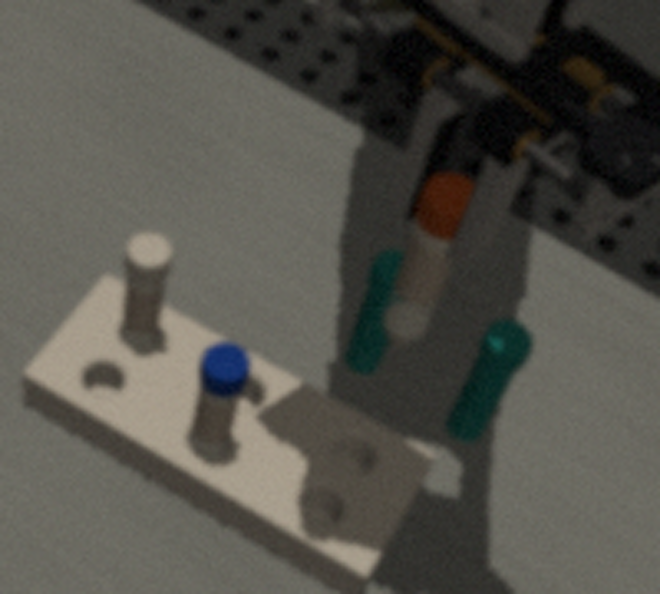

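The orange tube hangs upright in the jaws, its foot at about scene (229, 393). The blue and white tubes are still in place. I carry it to the collar and turn the jaws into line with the plunger.

Call:
arm_command(plan=[1, 0.02, -0.1, 0, -0.05, 1, 0.04, -0.2, 0, -0.1, 1, 0.06, -0.3, 0, -0.15, 1, 0.08, -0.4, 0, -0.2, 1, 0.1, -0.5, 0, -0.25, 1, 0.12, -0.6, 0, -0.3, 1, 0.14, -0.7, 0, -0.35, 1, 0.16, -0.8, 0, -0.4, 1, 0.2, -0.9, 0, -0.4, 1, 0.217, -1, 0, -0.4, 1, 0.217, -1, 0, -0.4, 1, 0.217, -1, 0, -0.4])

```text
time_s: 6.3
ee_pos: [0.6056, -0.1212, 0.4548]
eef_rot: [-3.14, -0.002, 2.057]
force: [0.3, 0.5, -0.6]
grip_width: 0.0274
```

Call:
arm_command(plan=[1, 0, -0.06, 0, 0, 1, 0, -0.11, -0.04, 0, 1, 0, -0.11, -0.08, 0, 1, 0, -0.11, -0.1, 0, 1, 0, -0.11, -0.1, 0, 1, 0, -0.11, -0.1, 0])

```text
time_s: 6.9
ee_pos: [0.6056, -0.1636, 0.4172]
eef_rot: [3.141, 0.0, 2.059]
force: [-0.2, 0.4, -0.5]
grip_width: 0.0273
```

```bash
python3 - <<'E'
from h import *
for c in("scene","top"): cv2.imwrite(f"pics/{c}3.png",vision.camera(c))
b=cv2.imread("pics/scene3.png")
cv2.imwrite("pics/c7.png",cv2.resize(b[80:230,120:300],None,fx=4,fy=4,interpolation=2))
b=cv2.imread("pics/top3.png")
cv2.imwrite("pics/c8.png",cv2.resize(b[110:260,290:440],None,fx=4,fy=4,interpolation=2))
o=sensors.get_obs();print(o["time_s"],o["ee_pos"],o["eef_rot"],o["force"])
print(vision.pinpoint("orange_tube_mid","scene"), proj("scene",o["ee_pos"]-[0,0,.180+.050]))
E
```

```text
7.0 [ 0.60551074 -0.16393825  0.41759719] [3.14069380e+00 9.32321429e-04 2.05883888e+00] [-0.66982093  0.09661634 -0.18950075]
[{'at': [229.1, 383.9], 'confidence': 0.95}, {'at': [139.2, 189.6], 'confidence': 0.78}, {'at': [253.8, 337.2], 'confidence': 0.62}] [[138.35261806 189.62642632]]
```

View pics/c7.png

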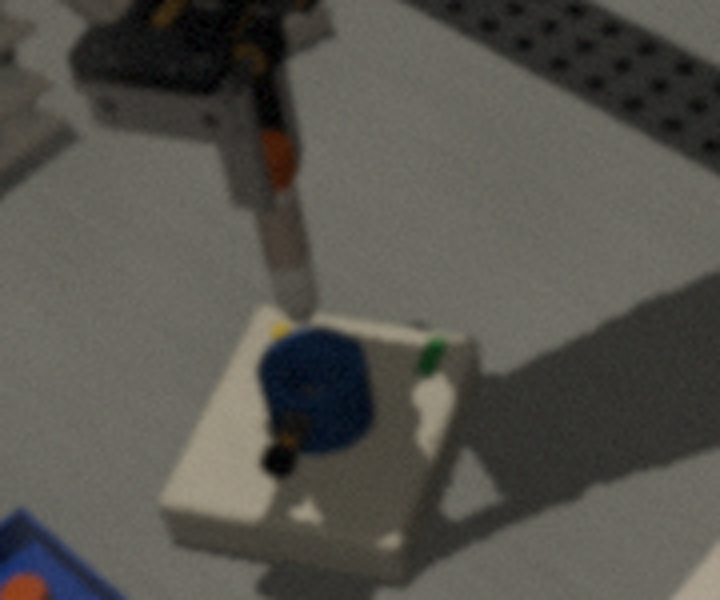

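View pics/c8.png

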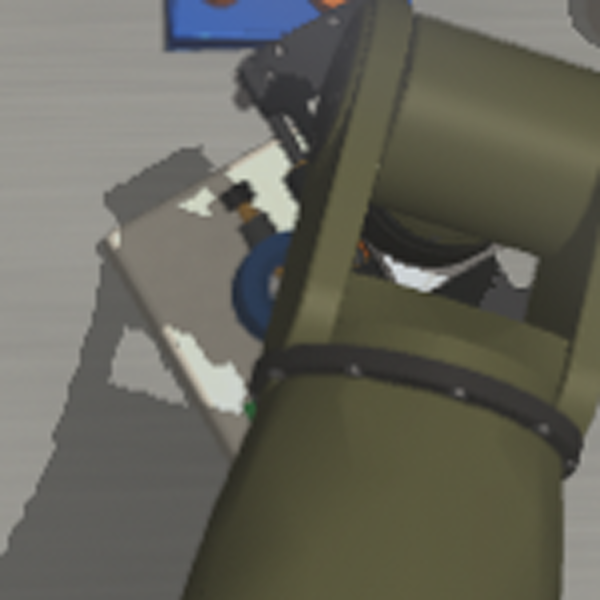

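The tube hangs over the collar where it should: its mid-point is seen at (139.2, 189.6) and predicted at (138.3, 189.6). Insertion goes in stages with force checks.

Call:
arm_command(plan=[1, 0.001, 0, -0.04, 0, 1, 0.001, 0, -0.08, 0, 1, 0.001, 0, -0.11, 0, 1, 0.001, 0, -0.12, 0, 1, 0.001, 0, -0.12, 0, 1, 0.001, 0, -0.12, 0], newtons=50)

```text
time_s: 7.65
ee_pos: [0.6059, -0.1645, 0.3695]
eef_rot: [3.141, 0.001, 2.058]
force: [0.7, -0.7, -0.8]
grip_width: 0.0269
```

Call:
arm_command(plan=[1, 0, 0, -0.01, 0, 1, 0, 0, -0.02, 0, 1, 0, 0, -0.025, 0, 1, 0, 0, -0.025, 0])

```text
time_s: 8.05
ee_pos: [0.6057, -0.1647, 0.3582]
eef_rot: [-3.141, -0.0, 2.058]
force: [-1.5, -0.1, -1.3]
grip_width: 0.027
```

Call:
arm_command(plan=[1, 0, 0, -0.01, 0, 1, 0, 0, -0.02, 0, 1, 0, 0, -0.025, 0, 1, 0, 0, -0.025, 0])

```text
time_s: 8.45
ee_pos: [0.6057, -0.1646, 0.3479]
eef_rot: [-3.141, -0.001, 2.058]
force: [-2.8, -2.0, -2.3]
grip_width: 0.0271
```

Call:
arm_command(plan=[1, 0, 0, -0.01, 0, 1, 0, 0, -0.018, 0, 1, 0, 0, -0.022, 0, 1, 0, 0, -0.022, 0])

```text
time_s: 8.85
ee_pos: [0.6058, -0.1645, 0.3392]
eef_rot: [-3.141, -0.001, 2.058]
force: [-2.7, -2.0, -2.9]
grip_width: 0.027
```

Call:
arm_command(plan=[1, 0, 0, -0.0025, 0, 1, 0, 0, -0.0025, 0])

```text
time_s: 9.05
ee_pos: [0.6058, -0.1645, 0.3387]
eef_rot: [-3.141, -0.0, 2.058]
force: [-3.0, -1.4, -1.7]
grip_width: 0.0273
```

Call:
arm_command(plan=[1, 0, 0, -0.0025, 0, 1, 0, 0, -0.0025, 0])

```text
time_s: 9.25
ee_pos: [0.6059, -0.1646, 0.3385]
eef_rot: [3.141, 0.001, 2.058]
force: [-2.5, -1.6, 4.1]
grip_width: 0.0275
```

Call:
arm_command(plan=[1, 0, 0, -0.003, 0, 1, 0, 0, -0.003, 0])

```text
time_s: 9.45
ee_pos: [0.6059, -0.1647, 0.3385]
eef_rot: [3.14, 0.002, 2.058]
force: [-5.7, -1.7, 12.5]
grip_width: 0.0266
```

The TCP has stopped at z 0.3385 (0.3386 was predicted for home) and the upward force has risen to 12.5 N, so the foot is on the floor. I release and rise.

Call:
arm_command(plan=[-1, 0, 0, 0.004, 0, -1, 0, 0, 0.004, 0, -1, 0, 0, 0.004, 0, -1, 0, 0, 0.004, 0, -1, 0, 0, 0.004, 0, -1, 0, 0, 0.004, 0, -1, 0, 0, 0.004, 0, -1, 0, 0, 0.004, 0, -1, 0, 0, 0.1, 0, -1, 0, 0, 0.2, 0, -1, 0, 0, 0.3, 0, -1, 0, 0, 0.3, 0])

```text
time_s: 10.65
ee_pos: [0.6055, -0.1644, 0.4628]
eef_rot: [3.135, 0.007, 2.058]
force: [-0.2, -0.6, 0.3]
grip_width: 0.0941
```

Call:
arm_command(plan=[-1, -0.1, 0.1, 0, 0, -1, -0.2, 0.2, 0, 0, -1, -0.3, 0.3, 0, 0, -1, -0.4, 0.4, 0, 0, -1, -0.5, 0.5, 0, 0, -1, -0.5, 0.5, 0, 0, -1, -0.5, 0.5, 0, 0])

```text
time_s: 11.35
ee_pos: [0.4037, 0.0373, 0.4568]
eef_rot: [3.141, 0.0, 2.061]
force: [0.6, -0.1, 0.0]
grip_width: 0.0942
```

```bash
python3 - <<'E'
from h import *
I={}
for c in("scene","top"): I[c]=vision.camera(c); cv2.imwrite(f"pics/{c}4.png",I[c])
r=[vision.pinpoint("orange_tube_mid",c) for c in I]
for q in r: print([(x["at"],x["confidence"]) for x in q])
print("pred mid",[proj(c,[.606,-.1645,.108]).tolist() for c in I],"pred top",[proj(c,[.606,-.1645,.168]).tolist() for c in I])
for a in r[0]:
    for b in r[1]:
        p,g=tri(a["at"],b["at"]); 
        if g<.01: print(p,g)
from fit import crop,fitc
M={c:crop(c,I[c],(3,130,60),(18,255,255),(.606,-.1645,.158)) for c in I}
try: print("cap fit",fitc(M,[.606,-.1645,.168],.014,.02))
except Exception as e: print(e)
cv2.imwrite("pics/c9.png",cv2.resize(I["scene"][120:320,130:400],None,fx=2.9,fy=2.9,interpolation=2))
cv2.imwrite("pics/c10.png",cv2.resize(I["top"][120:260,130:410],None,fx=2.8,fy=2.8,interpolation=2))
o=sensors.get_obs();print(o["time_s"],o["ee_pos"],o["force"],o["grip_width"])
E
```

```text
[([165.8, 194.4], 0.64), ([252.3, 417.3], 0.6), ([223.6, 388.3], 0.6)]
[([257.0, 157.0], 0.74), ([179.4, 362.6], 0.52), ([256.5, 189.1], 0.45)]
pred mid [[[164.39553316695202, 195.27174199297502]], [[179.26179830733423, 365.113737496898]]] pred top [[[145.10552852978066, 190.82637472015193]], [[175.35073930236192, 370.0591166839735]]]
[ 0.6080315  -0.16104879  0.10694247] 0.005764443609748293
[0.4407919  0.32558176 0.04758196] 0.008788838910951866
cap fit (array([ 0.6061, -0.1643,  0.169 ]), np.float64(0.4522683575838402))
11.55 [0.4064 0.035  0.4564] [ 0.4867  0.0781 -0.342 ] 0.09384913404980022
```

View pics/c9.png

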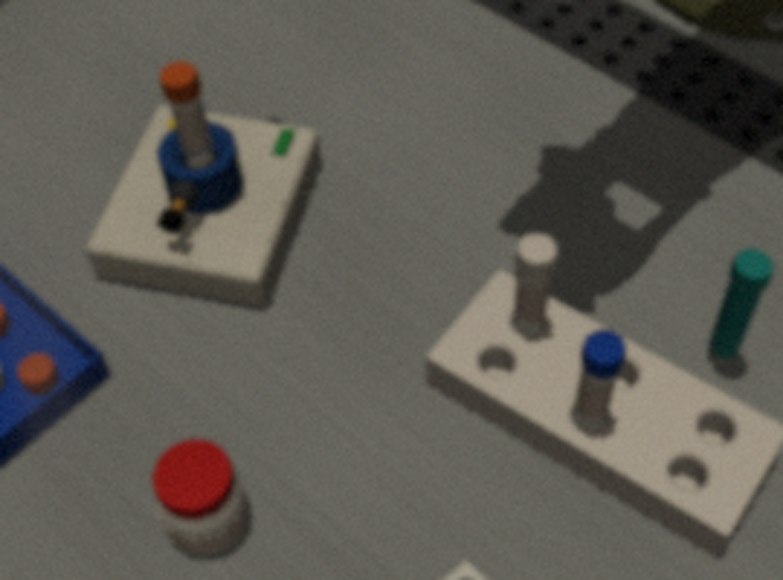

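View pics/c10.png

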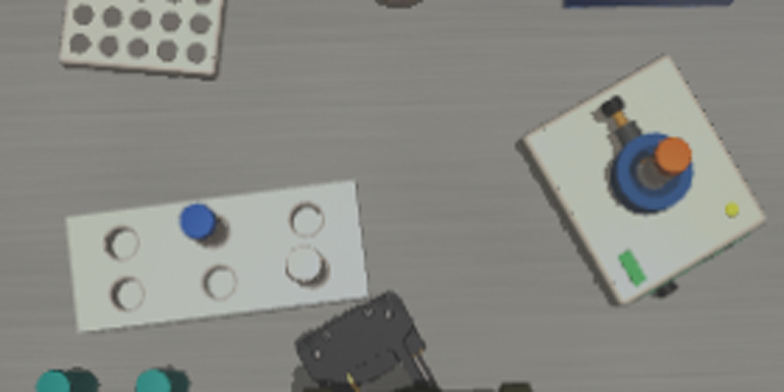

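The tube stands upright in the collar: its cap is at scene (148, 192) and top (175, 370), and the knob is pushed out. The cap top measures 0.169 m against 0.168 m when home. The blue and white tubes are still in the rack and the arm is clear, so I hand in.

```bash
python3 -c "
from station import job
print(job.hand_in())"
```

```text
the job is handed in; nothing more can be done
None
```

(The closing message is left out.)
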